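# Swing the vial reader over the tall vial and start it

### The job

Push the arm of the vial reader round with a fingertip until its round reading head stands centred over the tall vial, without pinching the arm, then press the key on top of the column fully down and let it come up again. Do not press the key before the head is over the tall vial. Leave all the vials and the loose rubber bung and glass stopper beside the reader where they stand; nothing is to be picked up.

Things in the scene. Friction and masses are not known exactly. Their poses are not given: they have to be found in the camera images.
- reader: the vial reader, fixed to the desk: a white T-shaped plate 14 mm thick with a column 33 mm across. Origin on the desk surface on the column's axis; x points from the column towards the wide part of the plate (x 18 to 150 mm, y -142 to 142 mm) where four vials stand on low round rubber pads, 125 mm from the column's axis at -68, -28, 28 and 68 degrees from x; z up.
- pivot (a point): point on the column's axis at the mid-height of the arm, 95 mm above the desk; axes as those of the reader. The arm turns about the vertical through it. The arm is a straight level bar 12 mm wide from the grey collar (20 mm from the axis) to the head (begins 107 mm from the axis); its top is 104 mm and its underside 86 mm above the desk. Nothing is under it between the collar and the vials.
- swing (a joint): angle of the swing arm, rad: 0 when the arm lies along the reader's x, positive counter-clockwise from above (head towards the reader's +y); stops at -1.4 and 1.4. It begins between the two middle vials. Friction holds it where it is left: about 2 N turn it when pushed 70 mm from the axis, and it does not coast. Push its upright side face.
- head (a point): centre of the underside of the round reading head at the arm's end, 125 mm from the column's axis, 82 mm above the desk; the head is 36 mm across and its top is 116 mm above the desk.
- key (a joint): travel of the spring key on top of the column, m: 0 up, 0.006 fully down, which takes about 5 N; it springs back. The column with the key does not turn with the arm.
- key_top (a point): centre of the top of the key, a round button 22 mm across on the column's axis, 130 mm above the desk, higher than the arm and head.
- tall_vial_mid (a point): the tall vial: capped glass vial 24 mm across and 60 mm tall, the largest of the four on the reader's pads, loose, its top 75.5 mm above the desk. Any of the four places. Its position is the point half-way up on its axis.
- short_vial_1_mid (a point): short capped vial 17 mm across, 38 mm tall, loose on a pad. Its position is the point half-way up on its axis.
- short_vial_2_mid (a point): short capped vial 17 mm across, 39 mm tall, loose on a pad. Its position is the point half-way up on its axis.
- short_vial_3_mid (a point): short capped vial 17 mm across, 38 mm tall, loose on a pad. Its position is the point half-way up on its axis.
- bung: brown rubber bung 30 mm across, 27 mm tall, loose on the desk beside the narrow part of the plate. Origin at the centre of its underside.
- stopper: glass stopper 33 mm across, 40 mm tall, loose on the desk on the other side of the narrow part. Origin at the centre of its underside.
There are look-alikes about, which are no part of the job. Leave any yellow look-alike of the part that bears tall_vial_mid alone.

How it is judged:
By the outcome, as a careful person would: the job done as asked, in the order asked, and still so for the second after the job is handed in, with the robot touching nothing.
It also fails if it takes over 38 s, if anything falls off the work surface, if the arm or the gripper's body presses on something with over 40 N, if the wrist force passes 120 N, or if a joint passes its speed limit or range.

### The arm

A 6-joint arm with a two-finger parallel gripper is mounted at the origin on a cart in front of the work surface, level with it; the furniture and walls round the work are solid. World frame = base frame: x ahead of the robot, y to its left, z up, the work surface at z = 0. Lengths are in m, angles in rad, forces in N, time in s.
With the tool pointing down it reaches from about 0.35 to 0.775 m from the base axis. Payload 5.5 kg.
Tool frame: the origin (TCP) lies at the very end of the fingers, on their centre line; the grasp point (between the pads) lies 19 mm behind it; z points along the fingers, y is the line along which they close (so a half turn about z gives the same grasp; the last joint's range is limited). The gripper opens to 85 mm and grips with 20 to 120 N. Pads are 22 mm wide; open, the fingers measure 114 mm over their backs; the gripper's body (76 mm by 85 mm) begins 54 mm behind the grasp point. The pads swing forward as they close: fully open they stand 13 mm farther back than shut.
Start: joints at [1.134, 0.313, 0.046, 1.304, 0, 1.431], TCP at [0.168, 0.55, 0.231] pointing down, gripper open.
Joint ranges: [-2.76, 2.76], [-0.86, 1.69], [-1.03, 1.26], [-2.2, 2.34], [-1.47, 1.5], [-3.14, 3.14]. Speed limits (rad/s): [2.57, 2.57, 3.14, 3.14, 3.14, 3.14].

### API

Orientations are given as a unit quaternion [w, x, y, z].
In Python, from workcell import env, read_camera, get_calibration gives the robot as it stands.
- The arm moves only by the tool jog_arm, never from a script. Its argument "motion" is one flat list of numbers, 7 for each row, row after row: the shift along the tool's x, y, z as a fraction of full scale, then the turn, a rotation vector about the tool's x, y, z as a fraction of full scale, then the opening, from 0 (shut) to 1 (fully open). In form: [x, y, z, wx, wy, wz, grip, x, y, z, wx, wy, wz, grip, ...]. A call has 1 to 12 rows; each row is the pose to reach, as a shift and turn from the pose commanded when the call began, along the tool's axes at that moment; what a row does not reach only later rows make up. Full scale, the value 1, is 0.2 m for a shift and 90 degrees for a turn. A row lasts 1/8 s, in which the tool goes at most 62.5 mm and 10.7 degrees, less where a joint would pass 70% of its speed; a pose out of reach is approached as far as the arm can. A call with a number of a shift or a turn outside -1 to 1 is refused whole. A call with a gripper value outside its range is refused whole. The fingers move at their own pace and stop on an object; "newtons" is the grip in N (left out, the last holds). Time passes only in rows, so rows that repeat a pose let the fingers close. It gives the time, the measured TCP pose, the force, the opening and the grip force at its end, in the units of the state.
- env.get_state(): the state, without advancing time (a new reading comes with each control period).
- read_camera(name): name is "scene" or "side" or "wrist"; returns the picture (400x640x3 uint8, red, green, blue); there is no depth.
- get_calibration(name): a dict with "fx", "fy", "cx", "cy" (pixels), "world_from_camera" (4x4, takes a point from camera to world coordinates). Camera axes: x right, y down, z forward; pixel columns grow to the right and rows downward; lengths in m; the calibration is good to about 2 mm. A picture is of the moment at which its call begins: read the wrist's pose just before it. get_calibration takes no time and is no camera call; for the wrist camera it gives the pose at the moment of the call.
- env.hand_in(): hands the job in; it is judged then, once.
The state is a dict: "clock": time; "joint_pos": joint angles; "qvel": joint speeds; "tau": joint torques, N m; "tcp_pos": TCP position; "orientation": TCP orientation; "wrist_force": force on the tool from outside, world axes, zero at the start; "ft_torque": the same for the moment, N m; "finger_gap": finger opening in m; "grip_force": force on a finger pad.
Only numpy, scipy, OpenCV 4.12 (cv2) and the standard library are available. Lean on these libraries where they do the work, as an engineer would, in place of code of your own. Each camera call takes 0.05 s, during which the arm holds its last target. There are 200 camera calls.

## Working session

There is one attempt and no reset: what is moved stays moved. The work goes in short steps, Python scripts to look and compute and a tool call to move; the robot and the scene stay as the last step left them, time stands still between calls to the robot, and variables do not carry over. Pictures are saved under pics/ and viewed, at most 10 in all, crops included, and the job is handed in when it is done.

Besides the shell and the picture viewer there is one more tool, called after ">>>" by a JSON object that holds its "name" and its "arguments", one argument or row to a line. jog_arm: Moves the arm, as the interface text tells. Shift numbers are shares of 0.2 m and turn numbers shares of 90 degrees, none past 1 either way. Its arguments: {"type":"object","properties":{"motion":{"type":"array","items":{"type":"number"}},"newtons":{"type":"number"}},"required":["motion"]}

```bash
mkdir -p pics; python3 - <<'E'
from workcell import env, read_camera, get_calibration
import cv2,numpy as np
for n in ("scene","side"):
    cv2.imwrite(f"pics/{n}0.png",read_camera(n)[:,:,::-1]); c=get_calibration(n)
    print(n,c["fx"],c["cx"],c["cy"],np.round(c["world_from_camera"],3).tolist())
s=env.get_state();print(s["clock"],s["tcp_pos"],s["orientation"])
E
```

```text
scene 442.0047029102898 325.13412574456675 216.0060371151008 [[0.902, -0.195, 0.384, 0.194], [-0.431, -0.42, 0.799, -0.509], [0.005, -0.886, -0.463, 0.513], [0.0, 0.0, 0.0, 1.0]]
side 445.08277328502203 322.00995845706933 195.91028826376132 [[-0.997, 0.064, -0.05, 0.578], [0.077, 0.571, -0.818, 0.859], [-0.024, -0.819, -0.574, 0.588], [0.0, 0.0, 0.0, 1.0]]
0.1 [0.16797916 0.54945948 0.23049586] [-2.34146073e-04  1.47861619e-01  9.89007732e-01 -7.70080774e-04]
```

View pics/scene0.png

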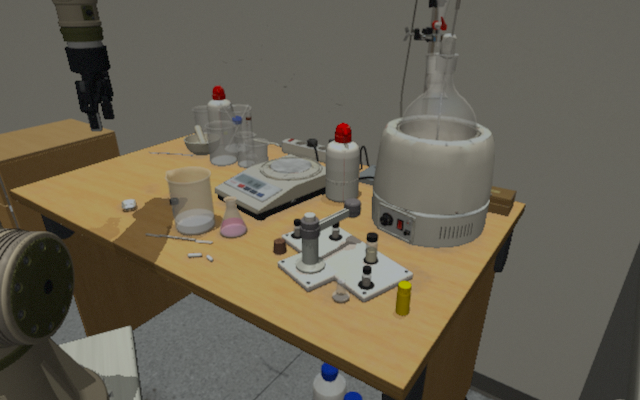

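View pics/side0.png

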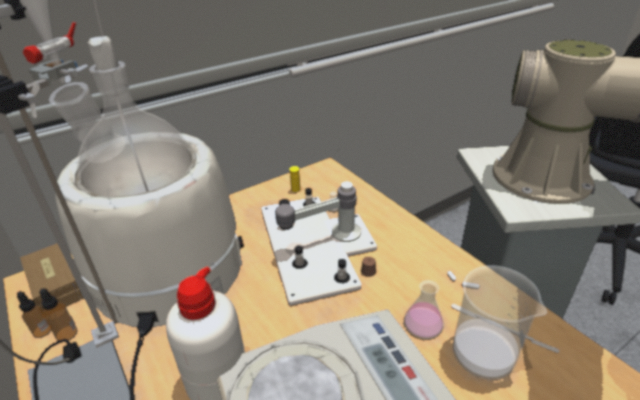

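The scene picture shows the reader column at (310,240) with the key at (310,215), and the head at about (352,208). Candidates for the tall vial are (371,248), the largest, dark-capped glass; the short ones at (367,277), (336,232) and (297,228); and the yellow look-alike at (403,298). I choose (371,248) and check it in a close crop.

```bash
python3 - <<'E'
import cv2
a=cv2.imread("pics/scene0.png")[195:315,270:430];b=cv2.imread("pics/side0.png")[160:310,250:390]
cv2.imwrite("pics/c1.png",cv2.resize(a,None,fx=5,fy=5,interpolation=cv2.INTER_CUBIC)[:600])
cv2.imwrite("pics/c2.png",cv2.resize(b,None,fx=4,fy=4,interpolation=cv2.INTER_CUBIC))
E
```

```text
(no output)
```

View pics/c1.png

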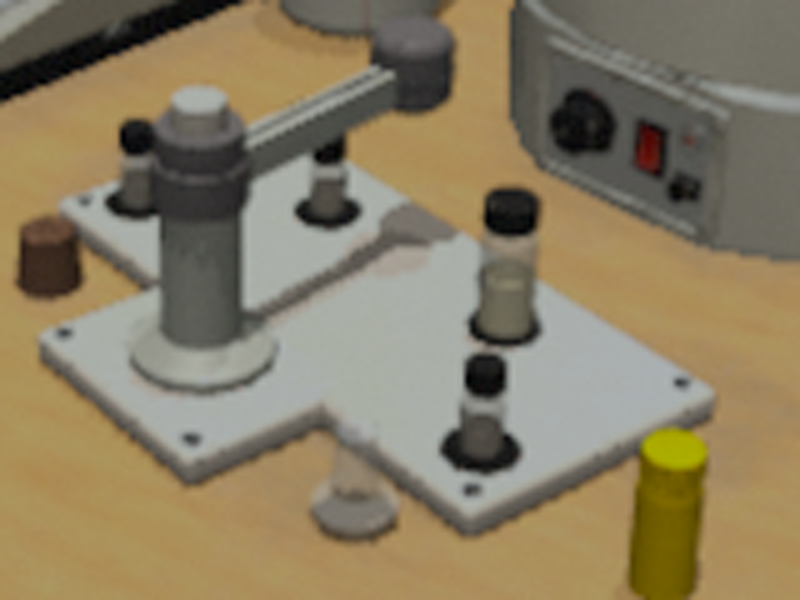

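View pics/c2.png

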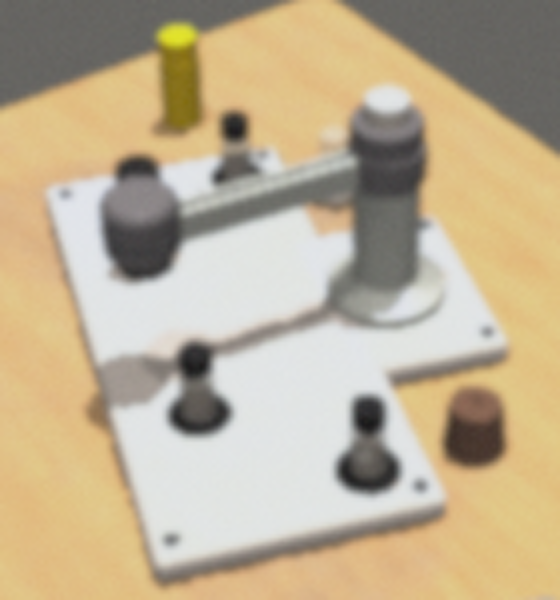

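The crops confirm it: the tall glass vial at crop (510,265) has a black cap and is clearly larger than the three short ones, and the yellow one stands off the plate. Next I fit the reader's pose and the swing.

```bash
cat > h.py <<'E'
from workcell import env, read_camera, get_calibration
import numpy as np
def proj(c,p):
    q=np.linalg.inv(c["world_from_camera"])@np.r_[p,1]
    return np.array([c["fx"]*q[0]/q[2]+c["cx"],c["fy"]*q[1]/q[2]+c["cy"]])
def ray(c,uv,z):
    T=np.array(c["world_from_camera"]);d=T[:3,:3]@[(uv[0]-c["cx"])/c["fx"],(uv[1]-c["cy"])/c["fy"],1]
    return T[:3,3]+d*(z-T[2,3])/d[2]
E
python3 - <<'E'
from h import *
from scipy.optimize import least_squares
C={n:get_calibration(n) for n in("scene","side")}
def px(n,u,v): return np.array([270+u/5,195+v/5]) if n=="scene" else np.array([250+u/4,160+v/4])
r=.125;P=lambda a,z:(r*np.cos(np.radians(a)),r*np.sin(np.radians(a)),z)
obs=[("scene",200,97,(0,0,.130)),("side",387,101,(0,0,.130)),
("scene",512,200,P(-28,.0755)),("scene",487,364,P(-68,.0535)),("scene",137,131,P(68,.0535)),
("scene",481,449,P(-68,.0155)),("scene",328,210,P(28,.0155)),("scene",505,325,P(-28,.0155)),("scene",135,203,P(68,.0155)),
("side",235,119,P(-68,.0535)),("side",195,352,P(28,.0535)),("side",368,408,P(68,.0535)),("side",199,411,P(28,.0155)),("side",368,466,P(68,.0155))]
heads=[("scene",412,40,.116),("side",140,200,.116)]
W=lambda x,p:np.array([x[0]+p[0]*np.cos(x[2])-p[1]*np.sin(x[2]),x[1]+p[0]*np.sin(x[2])+p[1]*np.cos(x[2]),p[2]])
def f(x):
    e=[proj(C[n],W(x,p))-px(n,u,v) for n,u,v,p in obs]
    e+=[proj(C[n],W(x,(r*np.cos(x[3]),r*np.sin(x[3]),z)))-px(n,u,v) for n,u,v,z in heads]
    return np.ravel(e)
k=ray(C["scene"],px("scene",200,97),.13);v=ray(C["scene"],px("scene",512,200),.0755);h=ray(C["scene"],px("scene",412,40),.116)
print(k,ray(C["side"],px("side",387,101),.13),v,h,ray(C["side"],px("side",140,200),.116),np.linalg.norm((v-k)[:2]))
y0=np.arctan2(*(v-k)[1::-1])+.49
s=least_squares(f,[k[0],k[1],y0,0]);print(s.x,np.degrees(s.x[2:]),np.abs(s.fun).max());print(s.fun.reshape(-1,2).round(1).tolist())
x=s.x
for a in(-68,-28,28,68):print(a,W(x,P(a,0)))
print("corners",[W(x,p).round(3) for p in((.15,.142,0),(.15,-.142,0))])
import json;json.dump(list(x),open("pose.json","w"))
E
```

```text
[0.48889821 0.16929784 0.13      ] [0.49058509 0.17618554 0.13      ] [0.6068782  0.13283112 0.0755    ] [0.59924178 0.20398649 0.116     ] [0.60643086 0.22158998 0.116     ] 0.12348724826390348
[0.48941094 0.17208004 0.1969874  0.16876254] [11.28654672  9.66938135] 3.041961969383351
[[-0.3, -0.7], [0.4, -1.3], [0.1, -1.0], [-0.2, -0.7], [-0.1, -1.8], [-0.0, -0.8], [-0.0, -0.8], [-0.1, -0.6], [0.7, -1.3], [0.3, -0.7], [0.1, -1.2], [0.2, -1.4], [0.2, -0.5], [0.1, -0.2], [-0.0, -3.0], [0.1, -1.6]]
-68 [0.55801426 0.06758801 0.        ]
-28 [0.60913031 0.13613186 0.        ]
28 [0.58615955 0.25122993 0.        ]
68 [0.5126481  0.29490118 0.        ]
corners [array([0.609, 0.341, 0.   ]), array([0.664, 0.062, 0.   ])]
```

```bash
python3 - <<'E'
from h import *
c=get_calibration("scene")
for n,uv in dict(bottle=(342,197),mantle=(430,235),beaker=(195,228),flask=(233,233),bal=(268,210)).items():
    p=ray(c,uv,0);print(n,p.round(3))
for z in(.2,.25,.3):print(z,ray(c,(343,130),z).round(3))
E
```

```text
bottle [0.71  0.457 0.   ]
mantle [0.799 0.187 0.   ]
beaker [0.313 0.451 0.   ]
flask [0.388 0.389 0.   ]
bal [0.501 0.468 0.   ]
0.2 [0.688 0.421 0.2  ]
0.25 [0.609 0.272 0.25 ]
0.3 [0.53  0.123 0.3  ]
```

>>> {"name": "jog_arm", "arguments": {
  "motion": [-0.3,-0.13,0,0,0,0,0,-0.6,-0.26,0,0,0,0,0,-0.9,-0.4,0,0,0,0,0,-1,-0.44,0,0,0,0,0,-1,-0.44,0,0,0,0,0]
}}

```text
clock: 0.72
tcp_pos: [0.3352, 0.4057, 0.2309]
orientation: [-0.0, 0.15, 0.989, -0.0]
wrist_force: [0.5, 0.4, 0.3]
finger_gap: 0.0002
grip_force: 0.0
```

>>> {"name": "jog_arm", "arguments": {
  "motion": [-0.3,-0.13,0,0,0,0,0,-0.6,-0.26,0,0,0,0,0,-0.9,-0.4,0,0,0,0,0,-1,-0.43,0,0,0,0,0,-1,-0.43,0,0,0,0,0]
}}

```text
clock: 1.35
tcp_pos: [0.5008, 0.2659, 0.2306]
orientation: [-0.0, 0.149, 0.989, -0.0]
wrist_force: [0.6, 0.1, -1.0]
finger_gap: 0.0002
grip_force: 0.0
```

```bash
python3 - <<'E'
from h import *
import cv2,json
s=env.get_state();c=get_calibration("wrist");im=read_camera("wrist");cv2.imwrite("pics/w1.png",im[:,:,::-1])
x=json.load(open("pose.json"));k=np.array([x[0],x[1],.13])
print(s["tcp_pos"],"key",proj(c,k))
for a in(-28,28,np.degrees(x[3])):
    t=x[2]+np.radians(a);print(a,[proj(c,[x[0]+.125*np.cos(t),x[1]+.125*np.sin(t),z]).round(0) for z in(.0535,.0755,.116)])
E
```

```text
[0.50076817 0.26594965 0.23058699] key [187.96956233 223.60552022]
-28 [array([227., 312.]), array([222., 326.]), array([210., 355.])]
28 [array([328., 263.]), array([329., 274.]), array([330., 297.])]
9.669381351617703 [array([301., 289.]), array([300., 302.]), array([298., 328.])]
```

View pics/w1.png

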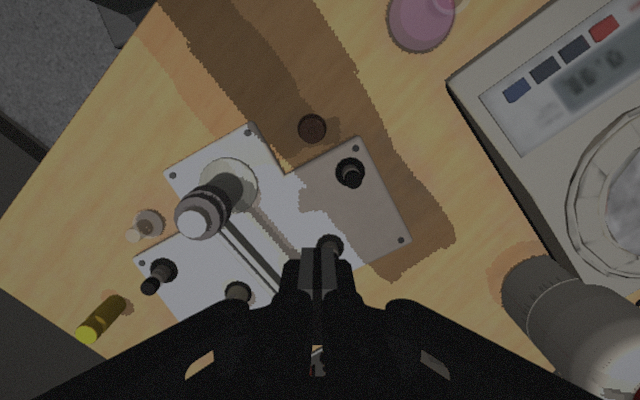

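The wrist picture shows the key at (192,222), against (188,224) predicted, so the pose fit holds to about 2 mm. The closed fingertips are at (318,250) and the arm runs beneath them from (225,235). I go to the arm's +y side and then down.

>>> {"name": "jog_arm", "arguments": {
  "motion": [-0.21,-0.1,0,0,0,0,0,-0.21,-0.1,0.25,0,0,0,0,-0.21,-0.1,0.45,0,0,0,0,-0.21,-0.1,0.6,0,0,0,0,-0.21,-0.1,0.7,0,0,0,0,-0.21,-0.1,0.7,0,0,0,0]
}}

```text
clock: 2.15
tcp_pos: [0.5313, 0.2364, 0.0896]
orientation: [-0.002, 0.147, 0.989, -0.001]
wrist_force: [0.8, 0.6, 0.0]
finger_gap: 0.0
grip_force: 0.0
```

```bash
python3 - <<'E'
from h import *
import cv2
a=read_camera("scene")[170:320,260:430,::-1];b=read_camera("side")[160:310,220:390,::-1]
cv2.imwrite("pics/d1.png",cv2.resize(np.hstack([a,b]),(800,353),interpolation=cv2.INTER_CUBIC))
E
```

```text
(no output)
```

View pics/d1.png

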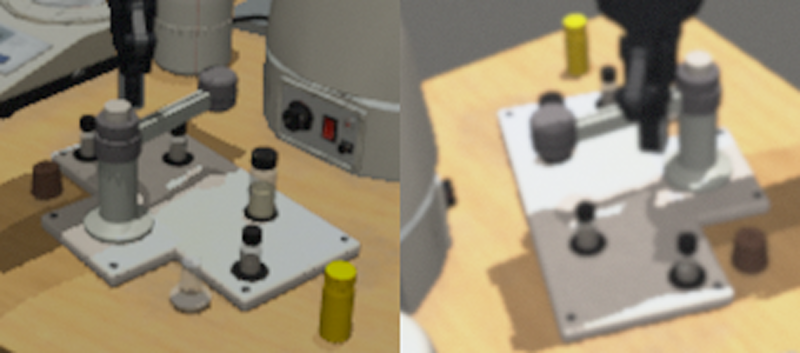

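The fingertip stands beside the arm on its +y side (left crop (135,95), right crop (650,140)), clear of the vials. I push now, stopping about 12 mm short.

>>> {"name": "jog_arm", "arguments": {
  "motion": [-0.03,-0.03,0,0,0,0,0,-0.06,-0.06,0,0,0,0,0,-0.09,-0.08,0,0,0,0,0,-0.12,-0.11,0,0,0,0,0,-0.15,-0.14,0,0,0,0,0,-0.18,-0.17,0,0,0,0,0,-0.21,-0.2,0,0,0,0,0,-0.22,-0.205,0,0,0,0,0,-0.22,-0.205,0,0,0,0,0]
}}

```text
clock: 3.38
tcp_pos: [0.5647, 0.1826, 0.0913]
orientation: [0.0, 0.148, 0.989, -0.0]
wrist_force: [0.0, 0.4, 0.6]
finger_gap: 0.0002
grip_force: 0.1
```

```bash
python3 - <<'E'
from h import *
import cv2
a=read_camera("scene")[170:320,260:430,::-1];b=read_camera("side")[160:310,220:390,::-1]
cv2.imwrite("pics/d2.png",cv2.resize(np.hstack([a,b]),(800,353),interpolation=cv2.INTER_CUBIC))
print(env.get_state()["wrist_force"])
E
```

```text
[-0.25631751  0.00096907 -0.20467414]
```

View pics/d2.png

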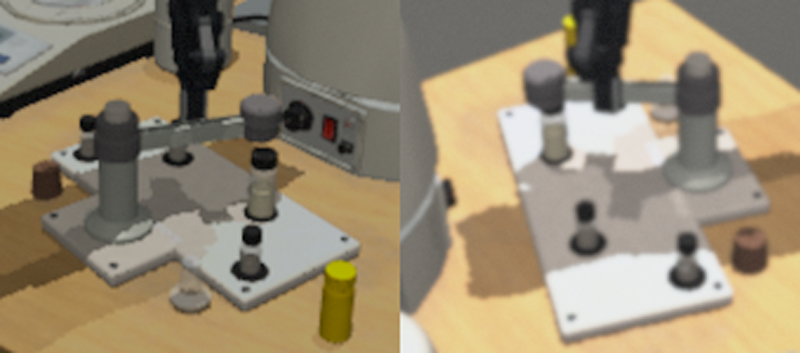

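The arm has followed: the head in the left crop is at (261,118), almost over the tall vial at (262,185), and in the right crop at (545,85). Both fixed cameras look nearly along the push, so I back off and measure the arm's direction with the wrist camera.

```bash
python3 - <<'E'
from h import *
from scipy.spatial.transform import Rotation as R
c=get_calibration("wrist");T=np.array(c["world_from_camera"]);s=env.get_state();q=s["orientation"]
r=R.from_quat([q[1],q[2],q[3],q[0]]).as_matrix();print(r.round(3).tolist())
print("cam in tool",r.T@(T[:3,3]-s["tcp_pos"]),"\n",(r.T@T[:3,:3]).round(2),c["fx"])
E
```

```text
[[-0.956, 0.293, 0.001], [0.293, 0.956, -0.0], [-0.001, -0.0, -1.0]]
cam in tool [ 0.07247888  0.00026346 -0.14274521] 
 [[-0.   -0.96 -0.28]
 [ 1.   -0.   -0.  ]
 [ 0.   -0.28  0.96]] 358.1042636898125
```

>>> {"name": "jog_arm", "arguments": {
  "motion": [0,0.1,0,0,0,0,0,0,0.14,0,0,0,0,0,0,0.14,-0.25,0,0,0,0,-0.05,0.14,-0.5,0,0,0,0,-0.18,0.14,-0.7,0,0,0,0,-0.18,0.14,-0.7,0,0,0,0,-0.18,0.14,-0.7,0,0,0,0]
}}

```text
clock: 4.35
tcp_pos: [0.6064, 0.1997, 0.2305]
orientation: [-0.001, 0.148, 0.989, -0.0]
wrist_force: [-0.2, 0.4, -0.2]
finger_gap: 0.0002
grip_force: 0.0
```

```bash
python3 - <<'E'
from h import *
import cv2,json
c=get_calibration("wrist");im=read_camera("wrist");cv2.imwrite("pics/w2.png",cv2.resize(im[:,:,::-1],(800,500),interpolation=cv2.INTER_CUBIC));json.dump({k:(v.tolist() if hasattr(v,'tolist') else v) for k,v in c.items()},open("w2.json","w"))
print(env.get_state()["tcp_pos"])
E
```

```text
[0.60579148 0.19964641 0.22980229]
```

View pics/w2.png

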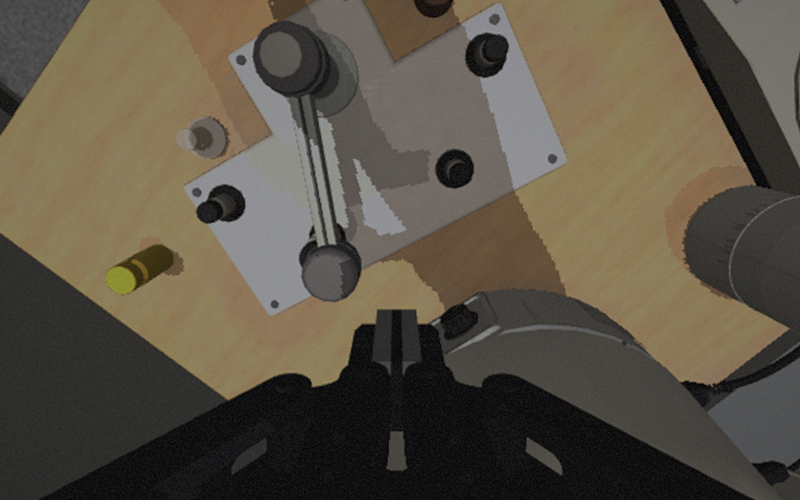

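The wrist view (800 px wide) shows the key at (286,52), the head at (332,272), and pads at (487,55), (454,168) and (226,203). The plate's corners are at (271,316) and (567,159). I fit from these.

```bash
python3 - <<'E'
from h import *
import json
from scipy.optimize import least_squares
c=json.load(open("w2.json"));c["world_from_camera"]=np.array(c["world_from_camera"])
r=.125;P=lambda a,z:(r*np.cos(np.radians(a)),r*np.sin(np.radians(a)),z)
obs=[(286,53,(0,0,.130)),(487,55,P(68,.0155)),(454,168,P(28,.0155)),(226,203,P(-68,.0155)),(271,316,(.15,-.142,.014)),(567,159,(.15,.142,.014))]
W=lambda x,p:np.array([x[0]+p[0]*np.cos(x[2])-p[1]*np.sin(x[2]),x[1]+p[0]*np.sin(x[2])+p[1]*np.cos(x[2]),p[2]])
def f(x):
    e=[1.25*proj(c,W(x,p))-[u,v] for u,v,p in obs]
    e+=[1.25*proj(c,W(x,(r*np.cos(x[3]),r*np.sin(x[3]),.116)))-[332,273]]
    return np.ravel(e)
x0=json.load(open("pose.json"));s=least_squares(f,x0);x=s.x
print(x0,x,np.degrees(x[2:]));print(s.fun.reshape(-1,2).round(1).tolist())
pr=lambda *p:(1.25*proj(c,W(x,p))).round(0)
for a in(np.degrees(x[3]),-28):
    print(a,"head",pr(*P(a,.116)),"vial base",pr(*P(a,.0155)),"bar",pr(.04*np.cos(np.radians(a)),.04*np.sin(np.radians(a)),.104),pr(.1*np.cos(np.radians(a)),.1*np.sin(np.radians(a)),.104))
E
python3 - <<'E'
import cv2
a=cv2.imread("pics/w2.png")[85:305,260:400]
a=cv2.convertScaleAbs(a,alpha=1.6)
cv2.imwrite("pics/w2c.png",cv2.resize(a,None,fx=2.7,fy=2.7,interpolation=cv2.INTER_CUBIC))
E
```

```text
[0.4894109384099883, 0.17208003714972558, 0.19698740140358403, 0.16876254121666845] [ 0.48984655  0.17568523  0.19730886 -0.34738008] [ 11.304965   -19.90341225]
[[-4.0, -1.3], [0.2, -1.3], [1.5, -0.3], [0.5, -1.6], [-1.5, 1.8], [5.1, 2.5], [0.3, 2.3]]
-19.903412251077324 head [332. 275.] vial base [349. 234.] bar [308. 132.] [327. 231.]
-28 head [304. 277.] vial base [328. 236.] bar [298. 133.] [305. 233.]
```

View pics/w2c.png

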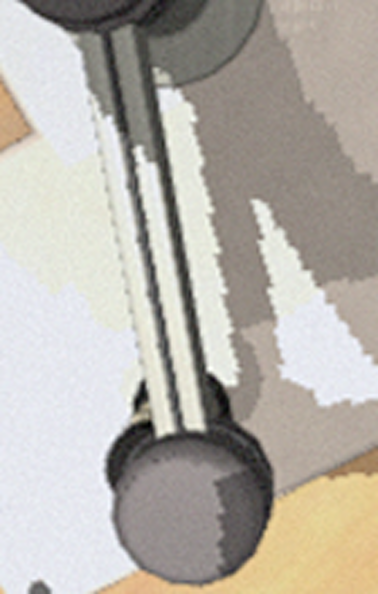

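```bash
cat > fit.py <<'E'
from h import *
import json
from scipy.optimize import least_squares
r=.125;P=lambda a,z:(r*np.cos(a),r*np.sin(a),z)
W=lambda x,p:np.array([x[0]+p[0]*np.cos(x[2])-p[1]*np.sin(x[2]),x[1]+p[0]*np.sin(x[2])+p[1]*np.cos(x[2]),p[2]])
def fit(c,obs,sw):  # obs: fixed points, sw: (px, radius, z) on the arm
    def f(x):
        e=[proj(c,W(x,p))-np.array(q)/1.25 for q,p in obs]
        e+=[proj(c,W(x,(a*np.cos(x[3]),a*np.sin(x[3]),z)))-np.array(q)/1.25 for q,a,z in sw]
        return np.ravel(e)
    s=least_squares(f,json.load(open("pose.json")));return s.x,s.fun.reshape(-1,2).round(1).tolist()
E
python3 - <<'E'
from fit import *
c=json.load(open("w2.json"));c["world_from_camera"]=np.array(c["world_from_camera"])
d=np.radians
for obs in ([((286,53),(0,0,.13)),((487,55),P(d(68),.0155)),((454,168),P(d(28),.0155)),((226,203),P(d(-68),.0155)),((329,236),P(d(-28),.0155))],[((487,55),P(d(68),.0155)),((454,168),P(d(28),.0155)),((226,203),P(d(-68),.0155)),((329,236),P(d(-28),.0155))]):
  for sw in ([((331,273),.125,.116)],[((331,273),.125,.116),((303.7,122),.036,.104),((325.9,233),.1,.104)]):
    x,e=fit(c,obs,sw);print(x,np.degrees(x[2:]),e)
E
```

```text
[ 0.49023847  0.17635542  0.1932864  -0.3542622 ] [ 11.07449501 -20.29772873] [[-2.0, -0.7], [1.0, -0.3], [1.7, 0.4], [0.8, -1.4], [-0.7, 0.1], [0.3, 2.3]]
[ 0.48995537  0.17608017  0.19420056 -0.3573234 ] [ 11.12687223 -20.47312265] [[-2.6, -1.0], [0.6, -0.6], [1.4, 0.1], [0.5, -1.6], [-0.9, -0.1], [-0.5, 2.1], [2.2, 2.4], [0.1, -1.3]]
[ 0.48986073  0.17535626  0.1974976  -0.34990167] [ 11.31577919 -20.04788908] [[-0.2, -1.0], [0.9, -0.2], [0.1, -1.2], [-1.2, 0.0], [0.3, 2.0]]
[ 0.48958745  0.17510832  0.19828346 -0.35128799] [ 11.3608055  -20.12731915] [[-0.5, -1.3], [0.6, -0.4], [-0.1, -1.3], [-1.5, -0.1], [-0.2, 1.8], [1.2, 2.2], [0.1, -1.6]]
```

>>> {"name": "jog_arm", "arguments": {
  "motion": [0.1,0.03,0,0,0,0,0,0.18,0.03,0.2,0,0,0,0,0.18,0.03,0.4,0,0,0,0,0.18,0,0.6,0,0,0,0,0.18,0,0.7,0,0,0,0,0.18,-0.05,0.7,0,0,0,0,0.18,-0.1,0.7,0,0,0,0,0.18,-0.13,0.7,0,0,0,0,0.18,-0.16,0.7,0,0,0,0,0.18,-0.18,0.7,0,0,0,0,0.18,-0.19,0.7,0,0,0,0,0.18,-0.19,0.7,0,0,0,0]
}}

```text
clock: 5.9
tcp_pos: [0.5616, 0.1735, 0.0916]
orientation: [0.0, 0.148, 0.989, 0.0]
wrist_force: [1.0, 1.4, 1.8]
finger_gap: 0.0001
grip_force: 0.9
```

>>> {"name": "jog_arm", "arguments": {
  "motion": [0,0,0,0,0,0,0]
}}

```text
clock: 6.02
tcp_pos: [0.5611, 0.1737, 0.0912]
orientation: [-0.0, 0.148, 0.989, 0.0]
wrist_force: [1.6, 0.6, 1.0]
finger_gap: 0.0004
grip_force: 0.9
```

>>> {"name": "jog_arm", "arguments": {
  "motion": [0,0.1,0,0,0,0,0,0,0.19,0,0,0,0,0,0,0.19,-0.25,0,0,0,0,-0.05,0.19,-0.5,0,0,0,0,-0.18,0.19,-0.7,0,0,0,0,-0.18,0.19,-0.7,0,0,0,0,-0.18,0.19,-0.7,0,0,0,0]
}}

```text
clock: 6.9
tcp_pos: [0.6063, 0.2001, 0.2302]
orientation: [-0.001, 0.147, 0.989, -0.0]
wrist_force: [-0.5, -0.0, 0.2]
finger_gap: 0.0
grip_force: 0.0
```

```bash
python3 - <<'E'
from h import *
import cv2,json
c=get_calibration("wrist");im=read_camera("wrist");cv2.imwrite("pics/w3.png",cv2.resize(cv2.convertScaleAbs(im[:270,80:480,::-1],alpha=1.5),(800,540),interpolation=cv2.INTER_CUBIC));json.dump({k:(v.tolist() if hasattr(v,'tolist') else v) for k,v in c.items()},open("w3.json","w"))
print(env.get_state()["tcp_pos"])
E
```

```text
[0.60571876 0.19994248 0.22955705]
```

View pics/w3.png

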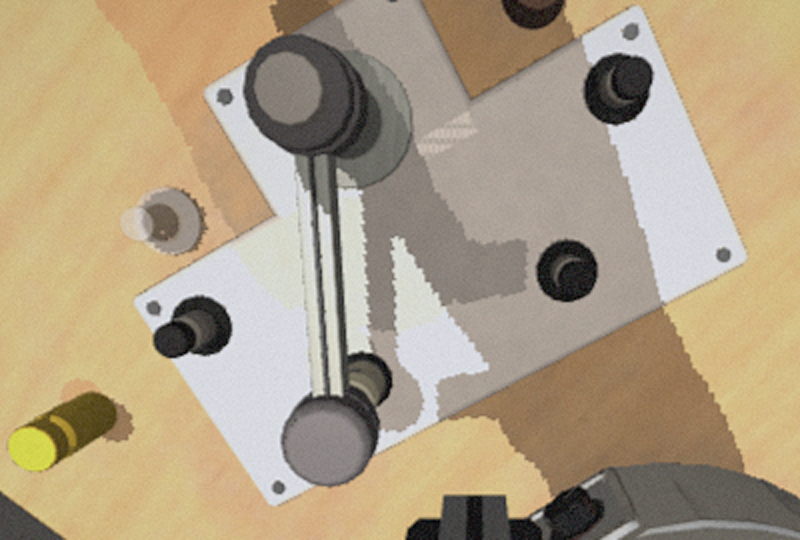

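```bash
python3 - <<'E'
from fit import *
c=json.load(open("w3.json"));c["world_from_camera"]=np.array(c["world_from_camera"])
d=np.radians;q=lambda u,v:((80+u/2)*1.25,v/2*1.25)
pads=[(q(617,90),P(d(68),.0155)),(q(567,271),P(d(28),.0155)),(q(200,326),P(d(-68),.0155)),(q(360,380),P(d(-28),.0155))]
key=[(q(288,88),(0,0,.13))]
for obs in (key+pads,pads):
  for sw in ([(q(329,437),.125,.116)],[(q(329,437),.125,.116),(q(317.5,170),.03,.104),(q(329,390),.1,.104)]):
    x,e=fit(c,obs,sw);print(x,np.degrees(x[2:]),e)
    print([((proj(c,W(x,P(a,.116)))-[80,0])*2).round(1) for a in(d(-28),)])
E
```

```text
[ 0.49001909  0.1748358   0.19319127 -0.46497225] [ 11.0690446  -26.64094775] [[-0.1, -1.5], [0.2, -0.6], [-0.5, -0.1], [-0.3, -1.5], [0.7, -0.5], [0.1, 4.3]]
[array([321.4, 445.7])]
[ 0.48997589  0.17517305  0.19153725 -0.46634456] [ 10.97427602 -26.71957495] [[0.3, -1.8], [0.5, -0.5], [-0.3, -0.1], [-0.2, -1.7], [0.8, -0.6], [0.0, 4.1], [-1.5, 7.6], [0.5, -8.0]]
[array([321.7, 445.4])]
[ 0.48955325  0.17505072  0.19153795 -0.4637389 ] [ 10.9743163  -26.57028175] [[0.3, -0.9], [-0.5, -0.4], [-0.4, -2.1], [0.5, -1.0], [0.1, 3.7]]
[array([321. , 444.4])]
[ 0.48969811  0.1754875   0.18967163 -0.46647328] [ 10.86738374 -26.72695033] [[0.8, -0.7], [-0.2, -0.2], [-0.2, -2.2], [0.8, -1.0], [-0.1, 3.7], [-1.3, 7.1], [0.5, -8.5]]
[array([321.6, 444.5])]
```

The head is at (329,437) and should be at (321.5,445), so the arm is about 1.3° short (near -26.7°). One more nudge, 1.5 mm past the last push, then a check by template matching since I've used all my picture views.

>>> {"name": "jog_arm", "arguments": {
  "motion": [0.1,0.03,0,0,0,0,0,0.18,0.03,0.2,0,0,0,0,0.18,0.03,0.4,0,0,0,0,0.18,0,0.6,0,0,0,0,0.18,0,0.7,0,0,0,0,0.18,-0.05,0.7,0,0,0,0,0.18,-0.1,0.7,0,0,0,0,0.18,-0.14,0.7,0,0,0,0,0.18,-0.17,0.7,0,0,0,0,0.18,-0.19,0.7,0,0,0,0,0.18,-0.198,0.7,0,0,0,0,0.18,-0.198,0.7,0,0,0,0]
}}

```text
clock: 8.45
tcp_pos: [0.5612, 0.1721, 0.0917]
orientation: [0.0, 0.148, 0.989, 0.0]
wrist_force: [0.2, 1.3, 0.5]
finger_gap: 0.0002
grip_force: 0.6
```

>>> {"name": "jog_arm", "arguments": {
  "motion": [0,0,0,0,0,0,0]
}}

```text
clock: 8.57
tcp_pos: [0.5611, 0.1722, 0.0914]
orientation: [0.0, 0.148, 0.989, 0.0]
wrist_force: [1.2, 0.5, 0.0]
finger_gap: -0.0
grip_force: 0.6
```

>>> {"name": "jog_arm", "arguments": {
  "motion": [0,0.1,0,0,0,0,0,0,0.198,0,0,0,0,0,0,0.198,-0.25,0,0,0,0,-0.05,0.198,-0.5,0,0,0,0,-0.18,0.198,-0.7,0,0,0,0,-0.18,0.198,-0.7,0,0,0,0,-0.18,0.198,-0.7,0,0,0,0]
}}

```text
clock: 9.45
tcp_pos: [0.6064, 0.2002, 0.2303]
orientation: [-0.001, 0.147, 0.989, -0.0]
wrist_force: [-1.4, -0.3, -0.7]
finger_gap: -0.0
grip_force: 0.0
```

```bash
cat > cmp.py <<'E'
from h import *
import cv2,sys
im=read_camera("wrist");b=cv2.resize(cv2.convertScaleAbs(im[:270,80:480,::-1],alpha=1.5),(800,540),interpolation=cv2.INTER_CUBIC)
cv2.imwrite(sys.argv[1],b);a=cv2.imread("pics/w3.png")
for n,(x0,y0,x1,y1) in dict(head=(278,392,382,488),key=(240,35,360,155),pad28=(530,235,605,305),padm68=(150,290,235,360)).items():
    m=cv2.matchTemplate(b[y0-25:y1+25,x0-30:x1+30],a[y0:y1,x0:x1],cv2.TM_CCOEFF_NORMED);_,v,_,p=cv2.minMaxLoc(m);print(n,round(v,2),p[0]-30,p[1]-25)
print(env.get_state()["tcp_pos"])
E
python3 cmp.py pics/w4.png
```

```text
head 0.94 -7 -1
key 0.99 0 0
pad28 0.99 0 0
padm68 0.99 0 0
[0.6058112  0.20002722 0.22960643]
```

The head is at (322,436) against a target of 321.5, and everything else has stayed put. Now over the key.

>>> {"name": "jog_arm", "arguments": {
  "motion": [0.2,-0.11,0,0,0,0,0,0.4,-0.22,0,0,0,0,0,0.52,-0.29,0,0,0,0,0,0.52,-0.29,0.2,0,0,0,0,0.52,-0.29,0.4,0,0,0,0,0.52,-0.29,0.45,0,0,0,0,0.52,-0.29,0.45,0,0,0,0]
}}

```text
clock: 10.38
tcp_pos: [0.4894, 0.1743, 0.1406]
orientation: [-0.001, 0.148, 0.989, -0.0]
wrist_force: [-0.5, -0.0, 0.8]
finger_gap: -0.0001
grip_force: 0.0
```

>>> {"name": "jog_arm", "arguments": {
  "motion": [0,0,0.03,0,0,0,0,0,0,0.05,0,0,0,0,0,0,0.07,0,0,0,0,0,0,0.08,0,0,0,0,0,0,0.08,0,0,0,0]
}}

```text
clock: 11.0
tcp_pos: [0.4911, 0.1743, 0.1258]
orientation: [0.001, 0.148, 0.989, 0.0]
wrist_force: [0.7, 0.4, 4.0]
finger_gap: 0.0
grip_force: 1.9
```

>>> {"name": "jog_arm", "arguments": {
  "motion": [0,0,0.01,0,0,0,0,0,0,0.015,0,0,0,0,0,0,0.015,0,0,0,0]
}}

```text
clock: 11.38
tcp_pos: [0.4911, 0.1744, 0.1239]
orientation: [0.001, 0.148, 0.989, 0.0]
wrist_force: [-2.7, -0.4, 12.9]
finger_gap: -0.0
grip_force: 6.3
```

>>> {"name": "jog_arm", "arguments": {
  "motion": [0,0,0.005,0,0,0,0,0,0,0.01,0,0,0,0,0,0,0.01,0,0,0,0]
}}

```text
clock: 11.75
tcp_pos: [0.4911, 0.1744, 0.1237]
orientation: [0.002, 0.148, 0.989, 0.001]
wrist_force: [-5.8, -0.7, 24.8]
finger_gap: 0.0
grip_force: 12.4
```

The key is fully down at the stop: 24.8 N, and the TCP no longer descends. I lift straight up, then return to the viewing pose to check the head.

>>> {"name": "jog_arm", "arguments": {
  "motion": [0,0,-0.03,0,0,0,0,0,0,-0.15,0,0,0,0,0,0,-0.4,0,0,0,0,0,0,-0.555,0,0,0,0,-0.2,0.11,-0.555,0,0,0,0,-0.4,0.22,-0.555,0,0,0,0,-0.52,0.29,-0.555,0,0,0,0,-0.52,0.29,-0.555,0,0,0,0,-0.52,0.29,-0.555,0,0,0,0]
}}

```text
clock: 12.88
tcp_pos: [0.6057, 0.1991, 0.2304]
orientation: [-0.001, 0.148, 0.989, -0.0]
wrist_force: [-0.7, 0.4, 0.3]
finger_gap: -0.0002
grip_force: 0.0
```

```bash
python3 cmp.py pics/w5.png
```

```text
head 0.95 -3 1
key 0.99 4 2
pad28 0.99 3 1
padm68 0.99 3 1
[0.60559306 0.19907297 0.23088295]
```

The whole view has shifted by (3,1) with the camera, so relative to the reader the head is where I left it and the key is back up.

```bash
python3 -c "
from workcell import env
print(env.hand_in())"
```

```text
the job is handed in; nothing more can be done
None
```

The job is handed in: the head was pushed round to within about 1 mm of centre over the tall vial by the wrist camera (itself good to about 2 mm), then the key was pressed to its stop (about 25 N) and came up again; the vials the wrist camera compared had not moved and nothing was picked up.

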